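# Unstack the supplies to lay out the staining station

## Robot

A 7-joint arm with a two-finger parallel gripper is mounted at the origin on a cart in front of the work surface, level with it; the furniture and walls round the work are solid. World frame = base frame: x ahead of the robot, y to its left, z up, the work surface at z = 0. Lengths are in mm, angles in rad, forces in N, time in s.
With the tool pointing down it reaches from about 425 to 875 mm from the base axis. Payload 8.4 kg.
Tool frame: the origin (TCP) lies midway between the tips of the shut fingers; the grasp point (between the pads) lies bot.pinch_z behind it (bot.pinch_z is the distance from the TCP to the grasp point, in mm); z points along the fingers, y is the line along which they close (so a half turn about z gives the same grasp; the last joint's range is limited). The gripper opens to 85 mm and grips with 20 to 120 N. Pads are 22 mm wide; open, the fingers measure 114 mm over their backs; the gripper's body (76 mm by 85 mm) begins 54 mm behind the grasp point. The pads swing forward as they close: fully open they stand 13 mm farther back than shut.
Start: joints at [-1.212, 0.333, 0.04, 1.465, -0.013, 1.343, -0.059], TCP at [287.281, 583.038, 231.308] pointing down, gripper open.
Joint ranges: [-2.58, 2.58], [-0.38, 2.09], [-1.3, 1.39], [0.25, 2.4], [-1.5, 4.64], [0.08, 2.09], [-2.65, 2.65]. Speed limits (rad/s): [2.22, 2.22, 2.79, 2.79, 3.14, 3.14, 3.14].

## Interface

Orientations are given as a rotation vector (axis times angle).
In Python, from plant import bot, cams, job gives the robot as it stands.
- The arm moves only by the shell command python3 -m inch 'ROWS'. ROWS is JSON, a list of rows, each a list of 3 entries, a list of its own where there are three numbers: the shift along the world's x, y, z in m, then the turn about the world's z in degrees, then the gripper command: -1 is shut, 1 is fully open, values between are in proportion. In form: [[[x, y, z], spin, hand], ...]. A call has 1 to 8 rows; each row shifts and turns the commanded pose from where the row before left it; what a row does not reach is not made up. A row lasts 1/8 s, in which the tool goes at most 62.5 mm and 10.7 degrees, less where a joint would pass 70% of its speed; a pose out of reach is approached as far as the arm can. A call is refused whole if a number of a shift passes 0.0625 or a number of a turn 10.7, either way. A call with a gripper value outside its range is refused whole. The fingers move at their own pace and stop on an object; the grip force is fixed at half the most. Time passes only in rows, so rows that do not move let the fingers close. It gives the time, the measured TCP pose, the force, the opening and the grip force at its end, in the units of the state.
- bot.observe(): the state, without advancing time (a new reading comes with each control period).
- cams.grab_frame(name): name is "scene" or "top" or "wrist"; returns a dict with "frame" (480x640x3 uint8, red, green, blue), "intrinsics" (3x3 intrinsics, pixels), "camera_from_world" (4x4, takes a point from world to camera coordinates); the wrist camera has in their place "tool_from_camera" (4x4, takes a point from camera to tool coordinates, whose origin is the TCP and whose axes are the flange's). Camera axes: x right, y down, z forward; pixel columns grow to the right and rows downward; lengths in mm; the calibration is good to about 2 mm. A picture is of the moment at which its call begins: read the wrist's pose just before it. There is no depth.
- job.close_job(): hands the job in; it is judged then, once.
The state is a dict: "time": time; "joints": joint angles; "qd": joint speeds; "effort": joint torques, N m; "position": TCP position; "eef_rot": TCP orientation; "force": force on the tool from outside, world axes, zero at the start; "torque": the same for the moment, N m; "gripper_width": finger opening in mm; "gripper_force": force on a finger pad.
Only numpy, scipy, OpenCV 4.12 (cv2) and the standard library are available. Lean on these libraries where they do the work, as an engineer would, in place of code of your own. Each camera call takes 0.05 s, during which the arm holds its last target. There are 200 camera calls.

## Task

Take the stack of supplies on the bench apart and set each item upright in the middle of its own pad: the red-capped bottle on the red round pad, the blue-capped bottle on the blue round pad, the slide carton on the narrow grey pad and the box of wipes on the broad yellow-bordered pad. Lay the carton and the box lengthwise along their pads (either way round). Never tip anything over, and leave the culture dish and the yellow-capped bottle where they stand.

Things in the scene. Friction and masses are not known exactly. Their poses are not given: they have to be found in the camera images.
- red_bottle_mid (a point): white screw-cap bottle, upright, with a red cap: body 30 mm in diameter, 54 mm high to its shoulder, 63 mm with cap. It starts on top of the stack, standing on one end of the slide carton; the two bottles stand side by side along the carton, about 10 mm apart, so grip it across the carton's width. Origin: on its axis, 30 mm above its underside; z up along the axis.
- blue_bottle_mid (a point): white screw-cap bottle, upright, with a blue cap: body 30 mm in diameter, 54 mm high to its shoulder, 63 mm with cap. It starts on top of the stack, standing on one end of the slide carton; the two bottles stand side by side along the carton, about 10 mm apart, so grip it across the carton's width. Origin: on its axis, 30 mm above its underside; z up along the axis.
- slide_carton_mid (a point): pale white-and-green carton of glass slides, lying flat: 28 mm wide (x), 78 mm long (y), 22 mm high. It starts lying on the box of wipes, about along it, under the two bottles. Origin: its centre, 11 mm above its underside; z up.
- wipes_box_mid (a point): white box of wipes, standing on the bench at the bottom of the stack: 53 mm wide (x), 67 mm long (y), 58 mm high; rigid. Origin: its centre, 29 mm above its underside; z up.
- red_pad_top (a point): fixed round bench pad, flat, 5 mm thick, red rim, white middle with a small red dot, 68 mm in diameter. It may lie only 70 mm in front of the bulky analyser, whose front runs about along world y (0.26 rad off) and overhangs up to 0.2 m high: fingers that close along y keep the gripper clear of it. Origin: centre of its top face; z up.
- blue_pad_top (a point): fixed round bench pad, flat, 5 mm thick, blue rim, white middle with a small blue dot, 68 mm in diameter. It may lie only 70 mm in front of the bulky analyser, whose front runs about along world y (0.26 rad off) and overhangs up to 0.2 m high: fingers that close along y keep the gripper clear of it. Origin: centre of its top face; z up.
- grey_pad_top (a point): fixed rectangular bench pad, flat, 5 mm thick, grey with a black border, the narrow one, 46 mm wide (x) by 96 mm long (y). Origin: centre of its top face; z up, y along its length.
- yellow_pad_top (a point): fixed rectangular bench pad, flat, 5 mm thick, white with a yellow border, the broad one, 72 mm wide (x) by 86 mm long (y). Origin: centre of its top face; z up, y along its length.
- dish: loose round culture dish with pink filling, flat on the bench 61 mm in diameter, 16 mm high; to be left alone. Origin: centre of its underside; z up.
- oil_bottle: small loose white bottle with a yellow cap, 26 mm in diameter, 59 mm high, standing in front of the microscope (fixed, 0.44 m high, its eyepieces at about x 0.60 to 0.67, y -0.24 to -0.35: pass well in front of them); to be left alone. Origin: centre of its underside; z up.
Not all that is in view belongs to the job. What is shaped like the part that bears blue_bottle_mid but black or turquoise is not meant.

How it is judged:
By the outcome, as a careful person would: the job done as asked, in the order asked, and still so for the second after the job is handed in, with the robot touching nothing.
It also fails if it takes over 136 s, if anything falls off the work surface, if the arm or the gripper's body presses on something with over 40 N, if the wrist force passes 120 N, or if a joint passes its speed limit or range.

## Working session

There is one attempt and no reset: what is moved stays moved. The work goes in short steps, Python scripts to look and compute and a shell command to move; the robot and the scene stay as the last step left them, time stands still between calls to the robot, and variables do not carry over. Pictures are saved under pics/ and viewed, at most 14 in all, crops included, and the job is handed in when it is done.

```bash
mkdir -p pics; ls
python3 - <<'E'
from plant import bot,cams,job
import cv2,numpy as np,pickle
print(bot.observe(),bot.pinch_z)
for n in("scene","top"):
    f=cams.grab_frame(n); pickle.dump(f,open(f"pics/{n}0.pkl","wb")); cv2.imwrite(f"pics/{n}0.png",f["frame"][:,:,::-1]); print(n,f["intrinsics"].tolist(),np.round(f["camera_from_world"],3).tolist())
f=cams.grab_frame("wrist");print(np.round(f["tool_from_camera"],3).tolist())
E
```

```text
pics
{'time': 0.0, 'joints': array([-1.21219669,  0.33389704,  0.03986831,  1.46630185, -0.01338436,
        1.34329601, -0.05849231]), 'qd': array([ 0.00044802, -0.00207607,  0.0001415 ,  0.00015626, -0.00046449,
       -0.00110345, -0.00036036]), 'effort': array([ 4.22451685e-04, -6.58562422e+01,  1.36577189e+00, -4.05557942e+01,
        1.67450536e-02,  1.27872892e-02,  1.41947680e-05]), 'position': array([287.10526197, 582.63281284, 230.41519269]), 'eef_rot': array([-7.12791759e-01, -3.05940482e+00,  2.54038398e-03]), 'force': array([-0.02896505,  0.69023115,  0.09050504]), 'torque': array([ 0.00818871, -0.02950254,  0.04172342]), 'gripper_force': 0.0, 'gripper_width': 85.27212489859578} 18.700000000000003
scene [[471.1498931852582, 0.0, 322.1985350080585], [0.0, 471.1498931852582, 237.458116157125], [0.0, 0.0, 1.0]] [[0.587, -0.809, -0.014, -457.237], [-0.371, -0.254, -0.893, 208.002], [0.719, 0.53, -0.449, 1051.362], [0.0, 0.0, 0.0, 1.0]]
top [[561.8251807814518, 0.0, 315.4615356631562], [0.0, 561.8251807814518, 239.2307090196085], [0.0, 0.0, 1.0]] [[0.007, -1.0, 0.009, -237.923], [-0.982, -0.008, -0.191, 477.171], [0.191, -0.007, -0.982, 1410.888], [0.0, 0.0, 0.0, 1.0]]
[[0.001, -0.947, -0.32, 83.192], [1.0, 0.0, 0.001, 0.714], [-0.001, -0.32, 0.947, -142.957], [0.0, 0.0, 0.0, 1.0]]
```

View pics/scene0.png

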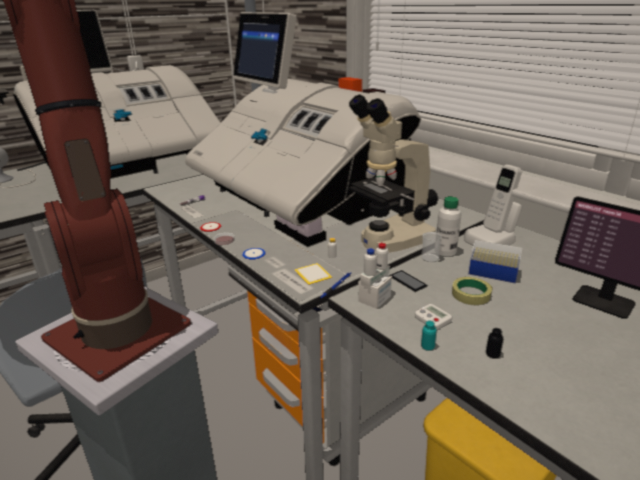

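View pics/top0.png

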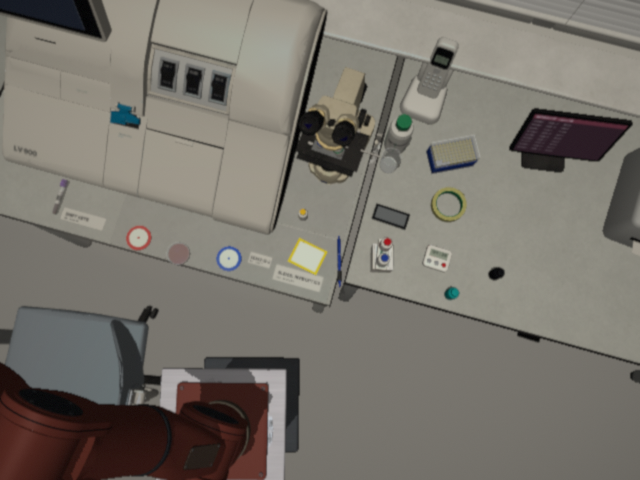

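The scene view shows the stack at about (375,280) and pads at (210,227), (254,254) and (313,273). A dark-bordered slab at (408,281) may be the grey pad. I'll enlarge the top view to confirm.

Run:
```python
import cv2,numpy as np
a=cv2.imread("pics/top0.png")
c=cv2.resize(a[180:310,360:520],None,fx=5,fy=5,interpolation=2)[:600]
cv2.imwrite("pics/c1.png",cv2.resize(a[195:305,350:510],(800,550),interpolation=2))
b=cv2.imread("pics/scene0.png")
cv2.imwrite("pics/c2.png",cv2.resize(b[215:365,335:535],(800,600),interpolation=2))
```

```text
(no output)
```

View pics/c1.png

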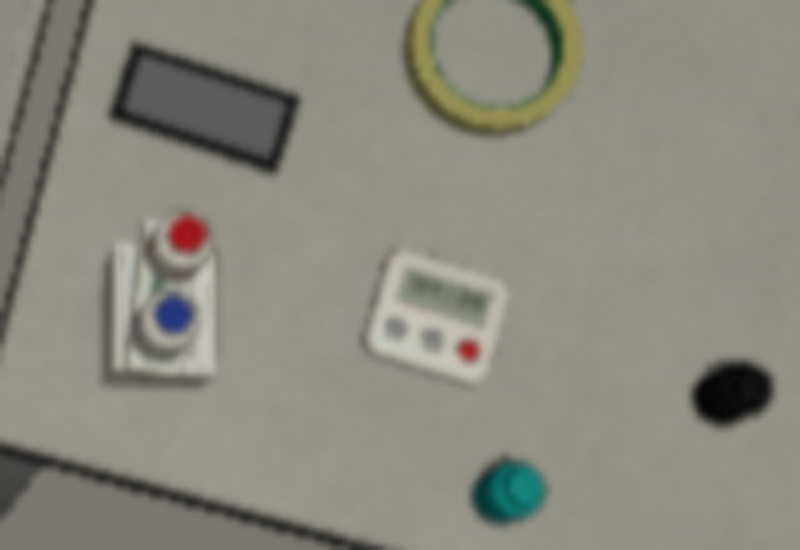

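View pics/c2.png

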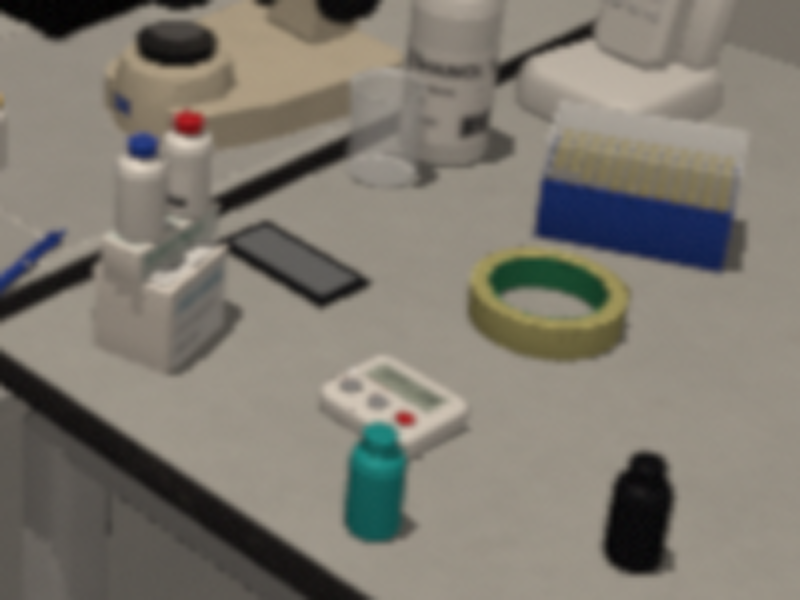

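The stack is at crop (165,290), with its red cap at (187,233) and blue cap at (173,313). The turquoise (510,490) and black (735,390) bottles are decoys. The grey pad with the black border is at (205,107). Next I'll measure positions.

```bash
cat > h.py <<'E'
import numpy as np,cv2,pickle
from scipy.spatial.transform import Rotation as R
def load(n): return pickle.load(open(f"pics/{n}.pkl","rb"))
def ray(f,p):
    K=f["intrinsics"]; T=f["camera_from_world"] if "camera_from_world" in f else np.linalg.inv(f["W"])
    d=T[:3,:3].T@np.linalg.solve(K,[p[0],p[1],1.]); return -T[:3,:3].T@T[:3,3],d
def onz(f,p,z):
    c,d=ray(f,p); return c+d*(z-c[2])/d[2]
def tri(r):
    A=b=0
    for c,d in r:
        d=d/np.linalg.norm(d);P=np.eye(3)-np.outer(d,d);A=A+P;b=b+P@c
    return np.linalg.solve(A,b)
def mask(f,col,roi):
    u0,v0,u1,v1=roi
    h=cv2.cvtColor(f["frame"],cv2.COLOR_RGB2HSV).astype(int);H,S,V=h[...,0],h[...,1],h[...,2]
    m={"red":((H<8)|(H>172))&(S>140)&(V>60),"blue":(H>105)&(H<128)&(S>110)&(V>50),"yellow":(H>20)&(H<34)&(S>130)&(V>90),"dark":(V<70),"white":(V>150)&(S<60)}[col]
    k=np.zeros(m.shape,np.uint8);k[v0:v1,u0:u1]=m[v0:v1,u0:u1];return k
def blob(m):
    c=max(cv2.findContours(m,0,2)[0],key=cv2.contourArea);return c[:,0,:].astype(np.float32)
def mid(pts): return cv2.minAreaRect(pts)[0]
def wrist(name):
    from plant import bot,cams
    s=bot.observe();f=cams.grab_frame("wrist")
    T=np.eye(4);T[:3,:3]=R.from_rotvec(s["eef_rot"]).as_matrix();T[:3,3]=s["position"]
    f["W"]=T@f["tool_from_camera"];pickle.dump(f,open(f"pics/{name}.pkl","wb"));cv2.imwrite(f"pics/{name}.png",f["frame"][:,:,::-1]);return s,f
E
python3 - <<'E'
from h import *
t,s=load("top0"),load("scene0")
np.set_printoptions(precision=1,suppress=True)
for n,col,rt,rs in[("redcap","red",(378,232,398,252),(372,238,392,260)),("bluecap","blue",(374,250,394,268),(360,245,380,258))]:
    bt,bs=blob(mask(t,col,rt)),blob(mask(s,col,rs))
    print(n,mid(bt),mid(bs),tri([ray(t,mid(bt)),ray(s,mid(bs))]),onz(t,mid(bt),140))
for n,col,rt,rs in[("redpad","red",(120,220,160,255),(195,215,225,238)),("bluepad","blue",(210,240,250,275),(238,243,270,265)),("yellow","yellow",(280,230,335,278),(290,258,336,288)),("grey","dark",(370,200,415,230),(390,268,430,292))]:
    for v,f,r in(("t",t,rt),("s",s,rs)):
        b=blob(mask(f,col,r)); w=np.array([onz(f,p,5)[:2] for p in b],np.float32);rr=cv2.minAreaRect(w)
        print(n,v,len(b),np.array(rr[0]),np.array(rr[1]),rr[2])
E
```

```text
redcap (387.2500305175781, 241.25) (382.0, 245.0) [ 457.7 -408.   139. ] [ 457.4 -407.8  140. ]
bluecap (384.5, 257.5) (370.5, 251.0) [ 417.7 -400.7  138.6] [ 417.4 -400.5  140. ]
redpad t 35 [478.8 230.3] [36.5 60.5] 38.17378234863281
redpad s 6 [461. 235.] [52.3 18.2] 89.6512222290039
bluepad t 34 [434.6  -4.4] [59.  61.2] 0.4869341254234314
bluepad s 29 [426.4 -13.7] [44.  61.4] 48.07749938964844
yellow t 95 [ 441.9 -212.3] [83.9 69.7] 63.73932647705078
yellow s 38 [ 439.9 -214.7] [86.4 71.8] 64.48989868164062
grey t 60 [ 552.4 -436.2] [92.6 42.2] 71.43034362792969
grey s 56 [ 550.7 -437.7] [94.7 44.3] 72.00038146972656
```

```bash
python3 - <<'E'
from h import *
from plant import bot
s=bot.observe();M=R.from_rotvec(s["eef_rot"]).as_matrix();print(np.round(M,3),np.degrees(np.arctan2(M[1,:2],M[0,:2])))
t=load("top0")
for p in [(275,230),(215,212),(139,195)]: print(onz(t,p,50)[:2],onz(t,p,150)[:2])
print("dish",onz(t,(179,253),16),"oil",onz(t,(303,213),59))
E
python3 -m inch '[[[0.04,-0.06,0.02],0,1],[[0.04,-0.06,0.02],0,1],[[0.04,-0.06,0.02],0,1],[[0.03,-0.06,0.01],0,1],[[0,-0.06,0],0,1],[[0,0,0],0,1],[[0,0,0],0,1]]'
python3 - <<'E'
from h import *
s,f=wrist("w1");print(s["position"],s["joints"],s["eef_rot"])
E
```

```text
[[-0.897  0.442 -0.   ]
 [ 0.442  0.897 -0.001]
 [-0.    -0.001 -1.   ]] [153.7712979   63.77129073]
[ 501.92828797 -128.97077108] [ 480.83227157 -135.61092566]
[548.5609913   28.51991543] [524.19943223  10.85117961]
[592.58969269 229.38381068] [565.14494107 197.64920317]
dish [445.00491171 124.60883781  16.        ] oil [ 545.76628351 -201.2828762    59.        ]
time: 1.02
position: [414.8, 317.8, 290.7]
eef_rot: [-0.713, -3.059, -0.001]
force: [-0.4, 0.3, -0.7]
gripper_width: 85.4
gripper_force: 0.0
[414.84175642 317.7680084  290.6788242 ] [-0.92103632  0.04244111  0.18967876  1.68907535 -0.00863259  1.4106229
  0.3829577 ] [-7.12609463e-01 -3.05939413e+00 -7.52754850e-04]
```

View w1.

View pics/w1.png

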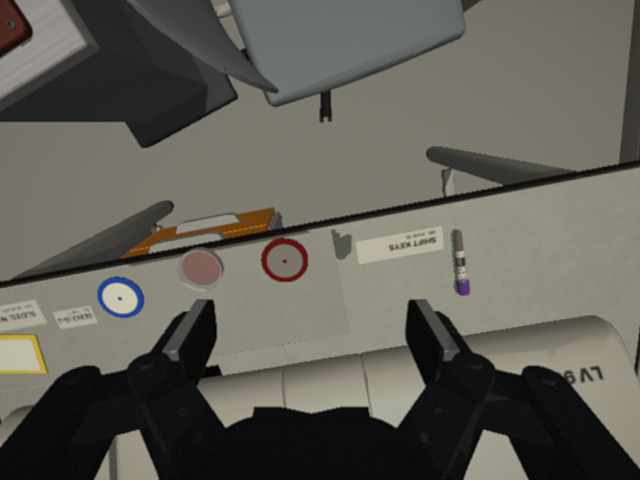

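The wrist view shows the red pad at (285,260), the dish at (201,268), the blue pad at (121,298) and part of the yellow pad at left. I'll measure the pads, then go to the stack.

```bash
python3 - <<'E'
from h import *
f=load("w1");np.set_printoptions(precision=1,suppress=True)
h=cv2.cvtColor(f["frame"],cv2.COLOR_RGB2HSV).astype(int)
for n,(u0,v0,u1,v1) in(("red",(255,232,315,288)),("blue",(90,270,150,325)),("dish",(175,245,226,292))):
    H,S=h[...,0],h[...,1]; k=np.zeros(S.shape,np.uint8)
    m=(S>(90 if n!="dish" else 45))&(((H<10)|(H>165)) if n!="blue" else (H>100)&(H<130)); k[v0:v1,u0:u1]=m[v0:v1,u0:u1]
    b=blob(k);z=16 if n=="dish" else 5
    w=np.array([onz(f,p,z)[:2] for p in b],np.float32);c,r=cv2.minEnclosingCircle(w);e=cv2.fitEllipse(w)
    print(n,np.array(c),r,np.array(e[0]),np.array(e[1]))
E
python3 -m inch '[[[-0.01,-0.06,0],5.6,1],[[0,-0.06,0],0,1],[[0,-0.06,0],0,1],[[0,-0.06,0],0,1],[[0,-0.06,0],0,1],[[0,-0.06,0],0,1],[[0,-0.06,0],10,1],[[0,0,0],0,1]]'
python3 -m inch '[[[0.01,-0.06,0],0,1],[[0.01,-0.06,0],0,1],[[0.01,-0.06,0],0,1],[[0,-0.06,0],0,1],[[0,-0.03,0],0,1],[[0,0,0],0,1],[[0,0,0],0,1],[[0,0,0],0,1]]'
python3 - <<'E'
from h import *
s,f=wrist("w2");M=R.from_rotvec(s["eef_rot"]).as_matrix();print(s["position"],s["joints"],np.degrees(np.arctan2(M[1,1],M[0,1])))
E
```

```text
red [487.8 242.4] 33.897762298583984 [488.1 242.2] [64.3 66.1]
blue [435.1   0.6] 33.57062911987305 [434.8   0.5] [64.9 65.9]
dish [443.3 138.5] 27.081836700439453 [443.7 138.1] [50.6 53. ]
time: 2.08
position: [405.7, -101.6, 291.1]
eef_rot: [0.31, 3.125, 0.0]
force: [0.9, 1.4, 0.2]
gripper_width: 85.0
gripper_force: 0.0
time: 3.08
position: [436.5, -367.0, 290.6]
eef_rot: [0.304, 3.126, 0.002]
force: [-0.6, 0.5, 0.8]
gripper_width: 85.5
gripper_force: 0.0
[ 436.54181969 -366.99624912  290.64448802] [-0.3518402   0.25828022  1.17994883  1.61338823 -0.24208527  1.43229484
  2.22726973] 78.89849108707817
```

View pics/w2.png

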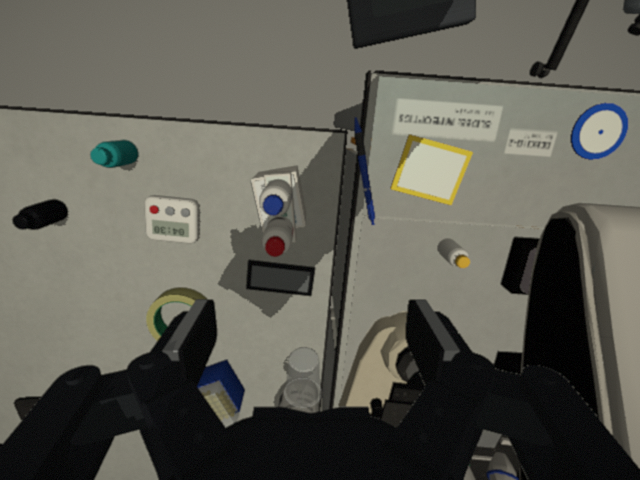

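The wrist view shows the stack with the red cap at (275,246) and the blue cap at (273,205), the grey pad at (280,277) and the yellow pad at (432,170). I'll refine these positions.

Run:
```python
from h import *
f=load("w2");t=load("top0");np.set_printoptions(precision=1,suppress=True)
for n,roi,rt in(("red",(260,232,292,262),(378,232,398,252)),("blue",(258,190,290,218),(374,250,394,268))):
    b=blob(mask(f,n,roi));bt=blob(mask(t,n,rt)); print(n,mid(b),onz(f,mid(b),140),tri([ray(f,mid(b)),ray(t,mid(bt))]))
for n,col,roi in(("yellow","yellow",(380,130,480,210)),("grey","dark",(240,254,322,300))):
    b=blob(mask(f,col,roi));w=np.array([onz(f,p,5)[:2] for p in b],np.float32);print(n,cv2.minAreaRect(w))
b=blob(mask(f,"white",(240,160,312,240)));print(len(b))
```

```text
red (274.5, 246.0) [ 457.4 -404.5  140. ] [ 458.9 -407.   134.7]
blue (272.5000305175781, 204.5) [ 418.  -397.2  140. ] [ 421.1 -401.5  122. ]
yellow ((442.3057861328125, -209.90582275390625), (85.16119384765625, 70.99128723144531), 64.1555404663086)
grey ((553.1405029296875, -433.4930114746094), (95.9228744506836, 48.84480285644531), 71.64431762695312)
117
```

```bash
cat > p.py <<'E'
from h import *
from plant import bot
s=bot.observe();M=R.from_rotvec(s["eef_rot"]).as_matrix()
print("pos",np.round(s["position"],1),"yaw",round(np.degrees(np.arctan2(M[1,1],M[0,1])),1),"j",np.round(s["joints"],2),"t",round(s["time"],2))
E
python3 -m inch '[[[0.021,-0.0395,-0.03],0.6,1],[[0,0,-0.05],0,1],[[0,0,-0.04],0,1],[[0,0,0],0,1],[[0,0,0],0,1]]'; python3 p.py
```

```text
time: 3.75
position: [457.3, -408.4, 172.7]
eef_rot: [0.29, 3.126, -0.001]
force: [-1.0, -0.3, -0.6]
gripper_width: 85.2
gripper_force: 0.0
pos [ 457.3 -408.4  172.7] yaw 79.4 j [-0.15  0.47  1.07  1.68 -0.43  1.25  2.4 ] t 3.75
```

```bash
python3 -m inch '[[[0,0.001,-0.03],0,1],[[0,0,-0.03],0,1],[[0,0,-0.02],0,1],[[0,0,0],0,1],[[0,0,0],0,1]]'; python3 p.py;  python3 - <<'E'
from h import *
wrist("w3")
E
```

```text
time: 4.38
position: [457.0, -408.0, 92.2]
eef_rot: [0.292, 3.126, -0.002]
force: [0.4, -0.2, 0.1]
gripper_width: 85.3
gripper_force: 0.0
pos [ 457.  -408.    92.2] yaw 79.3 j [-0.1   0.55  1.    1.76 -0.51  1.12  2.45] t 4.38
```

View pics/w3.png

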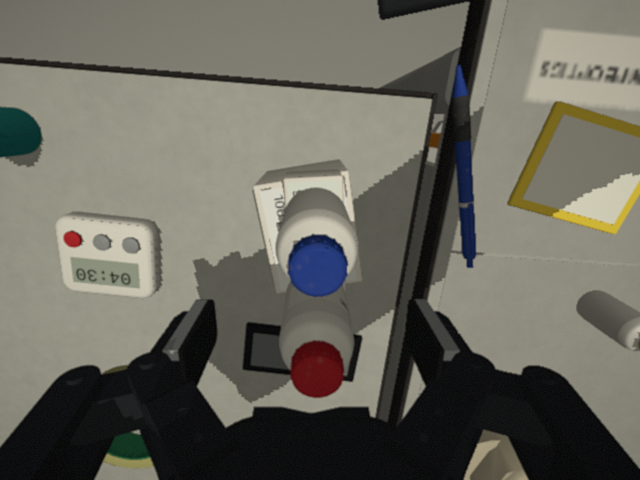

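The red cap at (317,368) sits centred between the fingers, whose tips are at about (210,310) and (415,310). I'll grip and lift.

```bash
python3 -m inch '[[[0,0,0],0,-1],[[0,0,0],0,-1],[[0,0,0],0,-1],[[0,0,0],0,-1],[[0,0,0],0,-1],[[0,0,0],0,-1],[[0,0,0],0,-1],[[0,0,0],0,-1]]'; python3 -m inch '[[[0,0,0.01],0,-1],[[0,0,0.03],0,-1],[[0,0,0.04],0,-1],[[0,0,0.04],0,-1],[[0,0,0.03],0,-1],[[0,0,0],0,-1]]'; python3 p.py
```

```text
time: 5.42
position: [456.6, -407.5, 91.0]
eef_rot: [0.292, 3.127, -0.0]
force: [-0.3, -0.1, 5.6]
gripper_width: 29.0
gripper_force: 59.1
time: 6.18
position: [456.8, -408.2, 243.1]
eef_rot: [0.292, 3.125, -0.002]
force: [1.2, -0.5, -0.0]
gripper_width: 28.5
gripper_force: 59.1
pos [ 456.8 -408.2  243.1] yaw 79.3 j [-0.18  0.41  1.12  1.59 -0.38  1.38  2.36] t 6.17
```

```bash
python3 -m inch '[[[-0.005,0.03,0],0,-1],[[-0.005,0.05,0],0,-1],[[-0.005,0.05,0],0,-1],[[0,0.05,0],0,-1],[[0,0.05,0],0,-1],[[0,0.05,0],0,-1],[[0,0.05,0],0,-1],[[0,0.05,0],0,-1]]'; python3 -m inch '[[[0,0.05,0],0,-1],[[0,0.05,0],0,-1],[[0,0.05,0],0,-1],[[0,0.05,0],0,-1],[[0,0.05,0],0,-1],[[0,0.02,0],0,-1],[[0,0,0],0,-1],[[0,0,0],0,-1]]'; python3 p.py
```

```text
time: 7.18
position: [441.2, -35.6, 241.6]
eef_rot: [-0.292, -3.128, 0.0]
force: [-0.2, -0.1, -0.7]
gripper_width: 28.6
gripper_force: 59.3
time: 8.18
position: [442.3, 230.8, 241.9]
eef_rot: [0.296, 3.128, -0.003]
force: [-0.0, -1.6, -0.8]
gripper_width: 28.7
gripper_force: 59.3
pos [442.3 230.8 241.9] yaw 79.2 j [-1.14 -0.    0.58  1.83  0.    1.31  0.82] t 8.18
```

```bash
python3 -m inch '[[[0.02,0.01,-0.03],0,-1],[[0.0247,0,-0.04],0,-1],[[0,0,-0.05],0,-1],[[0,0,-0.05],0,-1],[[0,0,-0.03],0,-1],[[0,0,0],0,-1],[[0,0,0],0,-1],[[0,0,0],0,-1]]'; python3 p.py
python3 - <<'E'
from h import *
wrist("w4")
E
```

```text
time: 9.18
position: [487.9, 243.1, 44.0]
eef_rot: [0.294, 3.125, 0.002]
force: [0.4, -0.1, -0.4]
gripper_width: 29.0
gripper_force: 59.3
pos [487.9 243.1  44. ] yaw 79.3 j [-1.04  0.34  0.58  1.95 -0.23  0.92  1.04] t 9.18
```

View pics/w4.png

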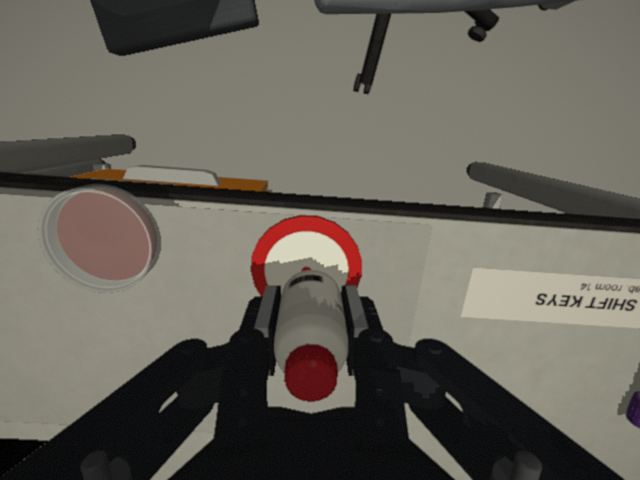

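The red pad's rim spans (251..362, 215..) and its dot sits near (306,269). The bottle is between the fingers at (312,320). I'll fit the rim to get the centre.

```bash
cat > rim.py <<'E'
from h import *
import sys
from scipy.optimize import least_squares
def rim(f,col,roi):
    u0,v0,u1,v1=roi
    h=cv2.cvtColor(f["frame"],cv2.COLOR_RGB2HSV).astype(int);H,S,V=h[...,0],h[...,1],h[...,2]
    m=(S>120)&(V>50)&(((H<10)|(H>170)) if col=="red" else (H>105)&(H<128))
    pts=[]
    for u in range(u0,u1):
        v=np.where(m[v0:v1,u])[0]
        if len(v): pts.append((u,v0+v[0]-.5))
    w=np.array([onz(f,p,5)[:2] for p in pts])
    g=lambda c:np.hypot(w[:,0]-c[0],w[:,1]-c[1])-34
    r=least_squares(g,w.mean(0)+[30,0],loss="soft_l1");return r.x,np.abs(r.fun).max()
E
python3 - <<'E'
from rim import *
print(rim(load("w4"),"red",(256,205,358,300)))
E
```

```text
(array([488.7086706 , 241.23677894]), np.float64(0.7414877348197209))
```

```bash
python3 -m inch '[[[0.001,-0.002,-0.012],0,-1],[[0,0,-0.01],0,-1],[[0,0,-0.004],0,-1],[[0,0,0],0,-1],[[0,0,0],0,-1]]'; python3 p.py
```

```text
time: 9.85
position: [487.5, 240.4, 16.0]
eef_rot: [-0.294, -3.128, 0.002]
force: [-3.1, -1.6, 3.1]
gripper_width: 28.7
gripper_force: 59.4
pos [487.5 240.4  16. ] yaw 79.3 j [-1.02  0.38  0.56  1.97 -0.26  0.87  1.07] t 9.85
```

```bash
python3 -m inch '[[[0,0,0],0,0.3],[[0,0,0],0,0.3],[[0,0,0],0,0.3],[[0,0,0],0,0.3],[[0,0,0.02],0,0.3],[[0,0,0.04],0,0.3],[[0,0,0.06],0,1],[[0,0,0.06],0,1]]'; python3 -m inch '[[[-0.025,-0.05,0.04],0,1],[[-0.02,-0.06,0],0,1],[[0,-0.06,0],0,1],[[0,-0.06,0],0,1],[[0,-0.06,0],0,1],[[0,-0.06,0],0,1],[[0,-0.06,0],0,1],[[0,-0.06,0],0,1]]';python3 -m inch '[[[0,-0.06,0],0,1],[[0,-0.06,0],0,1],[[0,-0.05,0],0,1],[[-0.01,0,0],0,1],[[0,0,0],0,1],[[0,0,0],0,1]]'; python3 p.py
python3 - <<'E'
from h import *
from plant import cams
np.set_printoptions(precision=1,suppress=True)
s,f=wrist("w5");t=cams.grab_frame("top");pickle.dump(t,open("pics/top1.pkl","wb"))
cv2.imwrite("pics/top1.png",cv2.resize(t["frame"][195:285,100:260,::-1],(800,450),interpolation=2))
b=blob(mask(t,"red",(125,215,155,255)));
for c in cv2.findContours(mask(t,"red",(120,215,160,258)),0,2)[0]: print(cv2.contourArea(c),cv2.boundingRect(c))
m=mask(f,"blue",(180,100,400,420));c=blob(m);print(mid(c),cv2.contourArea(c),onz(f,mid(c),140))
E
```

```text
time: 10.85
position: [487.5, 240.5, 197.9]
eef_rot: [0.293, 3.128, -0.002]
force: [-0.0, 0.7, 0.1]
gripper_width: 85.0
gripper_force: 0.0
time: 11.85
position: [444.7, -226.0, 232.6]
eef_rot: [0.293, 3.126, 0.002]
force: [1.0, -0.0, -2.5]
gripper_width: 85.6
gripper_force: 0.0
time: 12.6
position: [436.2, -361.1, 235.4]
eef_rot: [-0.292, -3.127, -0.003]
force: [-0.1, 0.6, 0.8]
gripper_width: 85.3
gripper_force: 0.0
pos [ 436.2 -361.1  235.4] yaw 79.3 j [-0.39  0.32  1.23  1.71 -0.31  1.34  2.29] t 12.6
0.0 (127, 238, 1, 3)
3.5 (129, 232, 4, 3)
9.0 (128, 228, 23, 21)
0.0 (142, 227, 1, 1)
(257.75, 223.25) 416.5 [ 417.8 -396.7  140. ]
```

View pics/top1.png

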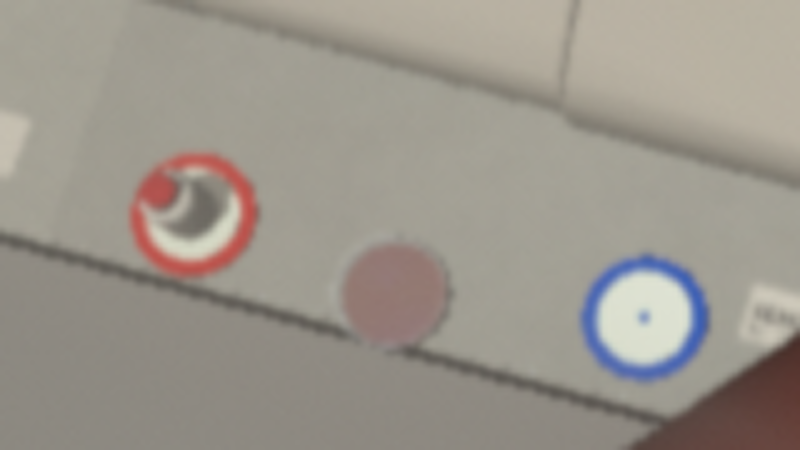

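View pics/w5.png

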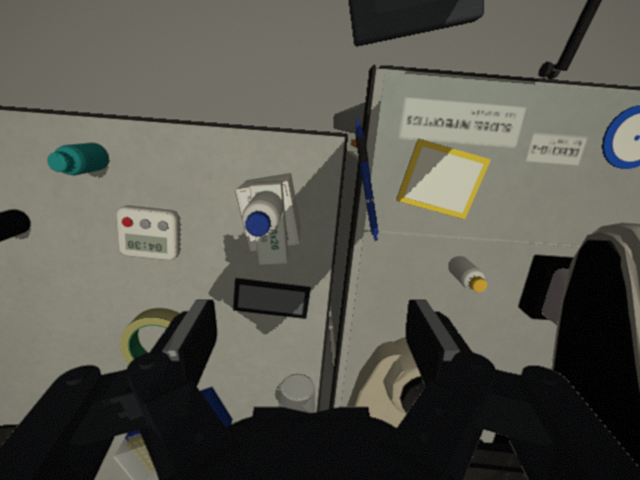

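The red bottle stands on its pad with its cap at crop (158,190), to be checked numerically. The blue bottle remains on the carton at wrist pixel (258,223).

```bash
python3 - <<'E'
from h import *
t=load("top1");print(onz(t,(100+158/5-.4,195+190/5-.4),64),onz(t,(100+194/5-.4,195+215/5-.4),5),onz(t,(100+645/5-.4,195+318/5-.4),5))
E
python3 -m inch '[[[-0.017,-0.037,-0.03],0.3,1],[[0,0,-0.04],0,1],[[0,0,-0.04],0,1],[[0,0,-0.033],0,1],[[0,0,0],0,1],[[0,0,0],0,1]]'; python3 p.py
```

```text
[488.93665266 238.22164515  64.        ] [487.53255985 237.4213919    5.        ] [433.97964741  -4.67774019   5.        ]
time: 13.45
position: [418.8, -400.1, 93.8]
eef_rot: [-0.287, -3.127, 0.0]
force: [0.4, 0.3, 0.3]
gripper_width: 85.4
gripper_force: 0.0
pos [ 418.8 -400.1   93.8] yaw 79.5 j [-0.15  0.5   1.07  1.84 -0.49  1.1   2.49] t 13.45
```

Red is centred within 2 mm. Next I'll grip blue and carry it over.

```bash
python3 -m inch '[[[0,0,-0.002],0,-1],[[0,0,0],0,-1],[[0,0,0],0,-1],[[0,0,0],0,-1],[[0,0,0],0,-1],[[0,0,0],0,-1],[[0,0,0],0,-1],[[0,0,0],0,-1]]'; python3 p.py; python3 -m inch '[[[0,0,0.01],0,-1],[[0,0,0.03],0,-1],[[0,0,0.04],0,-1],[[0,0,0.04],0,-1],[[0.005,0,0.02],0,-1],[[0.01,0.04,0],0,-1],[[0,0.05,0],0,-1],[[0,0.05,0],0,-1]]';  python3 -m inch '[[[0,0.05,0],0,-1],[[0,0.05,0],0,-1],[[0,0.05,0],0,-1],[[0,0.05,0],0,-1],[[0,0.03,0],0,-1],[[0,0.02,0],0,-1],[[0,0,0],0,-1],[[0,0,0],0,-1]]'; python3 p.py
```

```text
time: 14.45
position: [417.9, -400.3, 90.9]
eef_rot: [-0.29, -3.126, -0.001]
force: [-1.2, 1.4, 6.8]
gripper_width: 28.9
gripper_force: 58.8
pos [ 417.9 -400.3   90.9] yaw 79.4 j [-0.15  0.5   1.07  1.84 -0.49  1.1   2.49] t 14.45
time: 15.45
position: [432.4, -273.4, 232.5]
eef_rot: [-0.293, -3.125, 0.003]
force: [-0.2, 0.6, 2.7]
gripper_width: 28.7
gripper_force: 59.3
time: 16.45
position: [431.3, -36.7, 233.1]
eef_rot: [-0.294, -3.121, -0.003]
force: [-0.1, -0.2, -0.3]
gripper_width: 28.3
gripper_force: 59.3
pos [431.3 -36.7 233.1] yaw 79.2 j [-0.93 -0.23  0.8   1.98  0.17  1.33  1.2 ] t 16.45
```

```bash
python3 -m inch '[[[0.0035,0.035,-0.03],0,-1],[[0,0,-0.04],0,-1],[[0,0,-0.04],0,-1],[[0,0,-0.04],0,-1],[[0,0,-0.04],0,-1],[[0,0,0],0,-1],[[0,0,0],0,-1],[[0,0,0],0,-1]]'; python3 p.py
python3 - <<'E'
from rim import *
s,f=wrist("w6"); print(rim(f,"blue",(256,205,358,300)))
E
```

```text
time: 17.45
position: [436.1, -0.3, 44.6]
eef_rot: [-0.292, -3.124, -0.006]
force: [0.3, 0.0, 0.1]
gripper_width: 28.6
gripper_force: 59.3
pos [ 4.361e+02 -3.000e-01  4.460e+01] yaw 79.3 j [-0.94  0.12  0.9   2.2  -0.13  0.87  1.43] t 17.45
(array([435.05527309,  -1.17319306]), np.float64(0.8530267240901921))
```

```bash
python3 -m inch '[[[-0.001,-0.0015,-0.012],0,-1],[[0,0,-0.012],0,-1],[[0,0,-0.0045],0,-1],[[0,0,0],0,-1],[[0,0,0],0,-1]]'; python3 p.py;python3 -m inch '[[[0,0,0],0,0.3],[[0,0,0],0,0.3],[[0,0,0],0,0.3],[[0,0,0],0,0.3],[[0,0,0.02],0,0.3],[[0,0,0.04],0,0.3],[[0,0,0.06],0,1],[[0,0,0.06],0,1]]'; python3 -m inch '[[[0,-0.05,0.04],0,1],[[0,-0.06,0],0,1],[[0,-0.06,0],0,1],[[0,-0.06,0],0,1],[[0,-0.06,0],0,1],[[0,-0.06,0],0,1],[[0,0,0],0,1],[[0,0,0],0,1]]';python3 p.py
python3 - <<'E'
from h import *
from plant import cams
s,f=wrist("w7");t=cams.grab_frame("top");pickle.dump(t,open("pics/top2.pkl","wb"))
a=cv2.resize(t["frame"][195:285,100:260,::-1],(800,450),interpolation=2)
cv2.imwrite("pics/top2.png",a)
for c in cv2.findContours(mask(t,"blue",(205,225,255,275)),0,2)[0]: print(cv2.contourArea(c),cv2.boundingRect(c))
cv2.imwrite("pics/w7c.png",cv2.resize(f["frame"][120:320,200:440,::-1],(720,600),interpolation=2))
E
```

```text
time: 18.12
position: [434.0, -1.8, 14.8]
eef_rot: [-0.292, -3.12, -0.004]
force: [-6.5, 1.6, 21.0]
gripper_width: 28.6
gripper_force: 61.3
pos [434.   -1.8  14.8] yaw 79.3 j [-0.9   0.2   0.88  2.22 -0.22  0.81  1.51] t 18.12
time: 19.12
position: [433.4, -2.4, 196.2]
eef_rot: [-0.292, -3.121, -0.004]
force: [0.9, 1.9, -0.6]
gripper_width: 85.2
gripper_force: 0.0
time: 20.12
position: [427.9, -295.6, 240.2]
eef_rot: [-0.302, -3.108, -0.013]
force: [0.6, 0.7, 0.6]
gripper_width: 85.1
gripper_force: 0.0
pos [ 427.9 -295.6  240.2] yaw 78.9 j [-0.69  0.19  1.37  1.79 -0.18  1.34  2.1 ] t 20.12
412.0 (217, 247, 24, 23)
```

View pics/w7c.png

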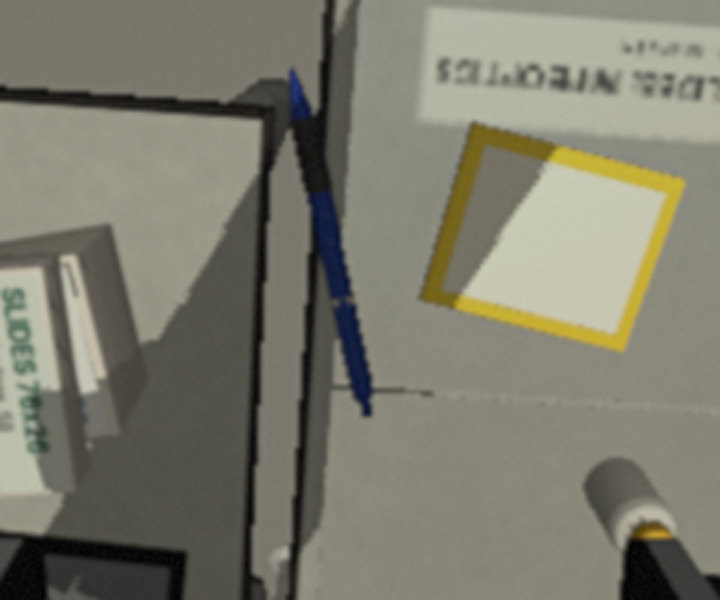

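The crop shows the carton's and box's far edge at left and the yellow pad at right. I'll move to get the whole stack in view.

```bash
python3 -m inch '[[[0.005,-0.03,0],0,1],[[0.005,-0.03,0],0,1],[[0,-0.04,0],0,1],[[0,0,0],0,1],[[0,0,0],0,1]]';python3 p.py
python3 - <<'E'
from h import *
s,f=wrist("w8")
cv2.imwrite("pics/w8c.png",cv2.resize(f["frame"][130:330,200:440,::-1],(720,600),interpolation=2))
t=load("top2");print(onz(t,(228.5,258),5))
E
```

```text
time: 20.85
position: [439.3, -393.9, 241.4]
eef_rot: [-0.296, -3.112, -0.017]
force: [0.5, 0.1, -0.3]
gripper_width: 85.4
gripper_force: 0.0
pos [ 439.3 -393.9  241.4] yaw 79.1 j [-0.25  0.4   1.19  1.63 -0.37  1.39  2.36] t 20.85
[434.51375144  -4.39353842   5.        ]
```

View pics/w8c.png

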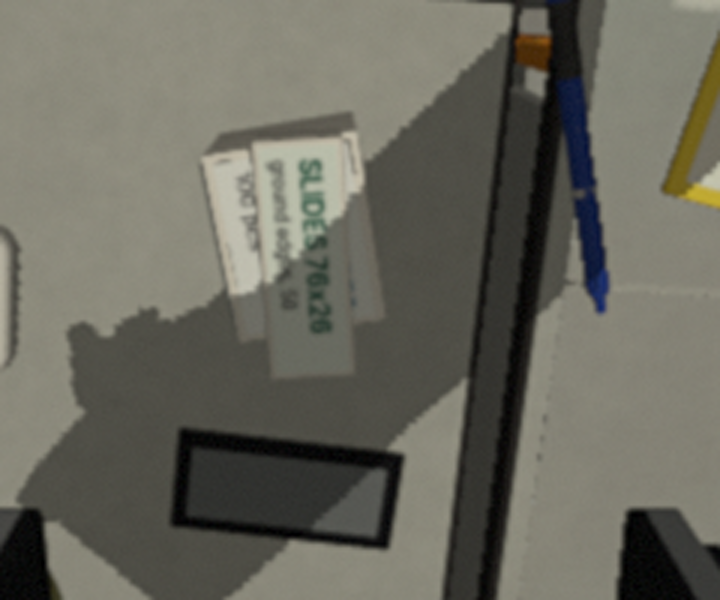

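View pics/top2.png

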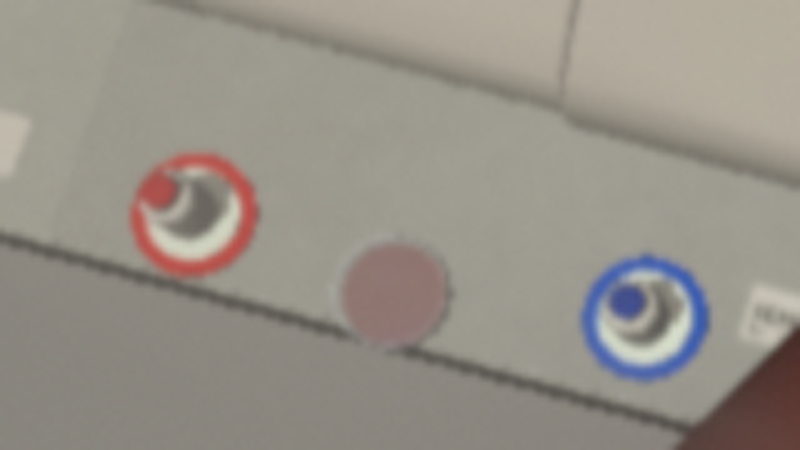

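The carton top has corners at crop (252,141), (346,136), (355,374) and (271,379). The box top has corners at (203,160), (355,133), (384,316) and (240,341). Blue stands on its pad.

Run:
```python
from h import *
from plant import bot
np.set_printoptions(precision=1,suppress=True)
f=load("w8");t=load("top2");print("blue",onz(t,(225.2,254.6),64))
print("tool z",R.from_rotvec(bot.observe()["eef_rot"]).as_matrix()[:,2].round(4))
for n,P,z in(("carton",[(252,141),(346,136),(355,374),(271,379)],80),("box",[(203,160),(355,133),(384,316),(240,341)],58)):
    w=np.array([onz(f,(200+u/3-.3,130+v/3-.3),z)[:2] for u,v in P]);d=(w[2]+w[3]-w[0]-w[1])/2
    print(n,w.mean(0),"len",np.hypot(*d),"wid",np.hypot(*(w[0]-w[1])),np.hypot(*(w[2]-w[3])),"ang",np.degrees(np.arctan2(d[1],d[0])))
```

```text
blue [433.8  -4.5  64. ]
tool z [-0.  0. -1.]
carton [ 437.8 -399.5] len 77.87459878953706 wid 28.715224234550682 27.682093940682694 ang -8.054911955163838
box [ 435.3 -403. ] len 63.79053018755215 wid 50.6882972649796 50.83044946581438 ang -1.4547814499868732
```

```bash
python3 -m inch '[[[-0.001,-0.0085,-0.03],1.5,1],[[0,0,-0.04],0,1],[[0,0,-0.04],0,1],[[0,0,-0.04],0,1],[[0,0,-0.03],0,1],[[0,0,0],0,1],[[0,0,0],0,1]]'; python3 p.py; python3 -m inch '[[[0,0,0],0,-1],[[0,0,0],0,-1],[[0,0,0],0,-1],[[0,0,0],0,-1],[[0,0,0],0,-1],[[0,0,0],0,-1],[[0,0,0],0,-1],[[0,0,0],0,-1]]'; python3 p.py
```

```text
time: 21.78
position: [438.6, -403.5, 62.1]
eef_rot: [-0.256, -3.115, -0.013]
force: [-0.2, -0.5, 0.8]
gripper_width: 85.6
gripper_force: 0.0
pos [ 438.6 -403.5   62.1] yaw 80.6 j [-0.1   0.58  1.01  1.8  -0.55  1.09  2.52] t 21.77
time: 22.78
position: [437.7, -404.3, 61.1]
eef_rot: [-0.258, -3.114, -0.013]
force: [0.2, 1.0, 6.1]
gripper_width: 26.8
gripper_force: 59.9
pos [ 437.7 -404.3   61.1] yaw 80.5 j [-0.1   0.58  1.01  1.8  -0.55  1.09  2.52] t 22.77
```

```bash
python3 -m inch '[[[0,0,0.01],0,-1],[[0,0,0.03],0,-1],[[0,0,0.04],0,-1],[[0,0,0.03],0,-1],[[0,0,0],0,-1],[[0,0,0],0,-1]]'; python3 p.py
python3 - <<'E'
from h import *
t=load("top0")
for n,p in(("front",(330,182)),("frontR",(352,172)),("R",(372,140)),("beakerfront",(389,173)),("beakL",(379,160)),("eyeR",(356,130))): print(n,[onz(t,p,z)[:2].round() for z in(0,100,400)])
from plant import cams
t=cams.grab_frame("top");cv2.imwrite("pics/top3.png",cv2.resize(t["frame"][50:310,290:490,::-1],(460,598),interpolation=2))
E
```

```text
time: 23.52
position: [437.2, -403.5, 170.0]
eef_rot: [-0.258, -3.112, -0.015]
force: [-1.0, -0.1, -0.7]
gripper_width: 27.1
gripper_force: 59.1
pos [ 437.2 -403.5  170. ] yaw 80.5 j [-0.18  0.47  1.12  1.71 -0.43  1.27  2.44] t 23.52
front [array([ 648., -273.]), array([ 618., -270.]), array([ 527., -260.])]
frontR [array([ 677., -334.]), array([ 645., -326.]), array([ 548., -304.])]
R [array([ 770., -390.]), array([ 732., -378.]), array([ 616., -345.])]
beakerfront [array([ 675., -435.]), array([ 643., -421.]), array([ 547., -378.])]
beakL [array([ 712., -408.]), array([ 678., -396.]), array([ 574., -358.])]
eyeR [array([ 799., -345.]), array([ 759., -337.]), array([ 637., -312.])]
```

View pics/top3.png

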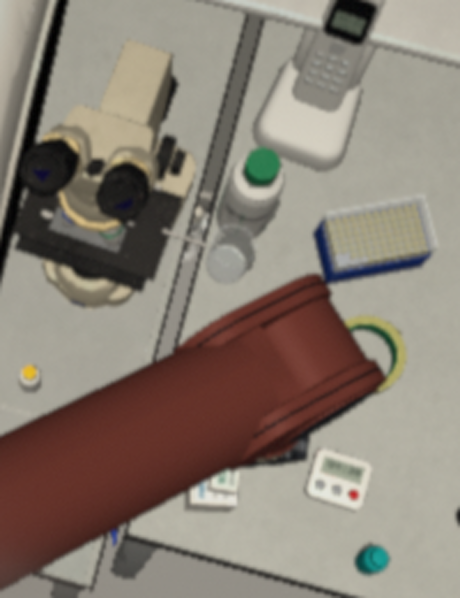

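The top view shows the forearm over the stack. The microscope is at crop (110,190), with eyepieces at (50,165) and (125,190), and a beaker is at (230,255). I'll rotate here first, then check arm clearance.

```bash
python3 -m inch '[[[0,0,0.01],-9.9,-1],[[0,0,0],-9.9,-1],[[0,0,0],-9.9,-1],[[0,0,0],-9.9,-1],[[0,0,0],-9.9,-1],[[0,0,0],-9.9,-1],[[0,0,0],-9.9,-1],[[0,0,0],-9.9,-1]]';python3 -m inch '[[[0,0,0],-9.9,-1],[[0,0,0],-9.7,-1],[[0,0,0],0,-1],[[0,0,0],0,-1]]'; python3 p.py
python3 - <<'E'
from h import *
from plant import cams
for n in("top","scene"):
    t=cams.grab_frame(n);pickle.dump(t,open(f"pics/{n}4.pkl","wb"))
    a=t["frame"][:,:,::-1]
    cv2.imwrite(f"pics/{n}4.png",cv2.resize(a[50:350,200:520],(640,600)) if n=="top" else a)
E
```

```text
time: 24.58
position: [436.9, -403.6, 179.3]
eef_rot: [-2.195, -2.233, -0.027]
force: [-0.4, -0.3, -0.2]
gripper_width: 26.7
gripper_force: 59.1
time: 25.08
position: [437.2, -403.8, 180.0]
eef_rot: [-2.538, -1.841, -0.03]
force: [-0.3, -0.4, -0.2]
gripper_width: 26.5
gripper_force: 59.1
pos [ 437.2 -403.8  180. ] yaw -18.1 j [-0.28  0.61  1.36  1.71 -0.63  1.35  0.89] t 25.07
```

View pics/top4.png

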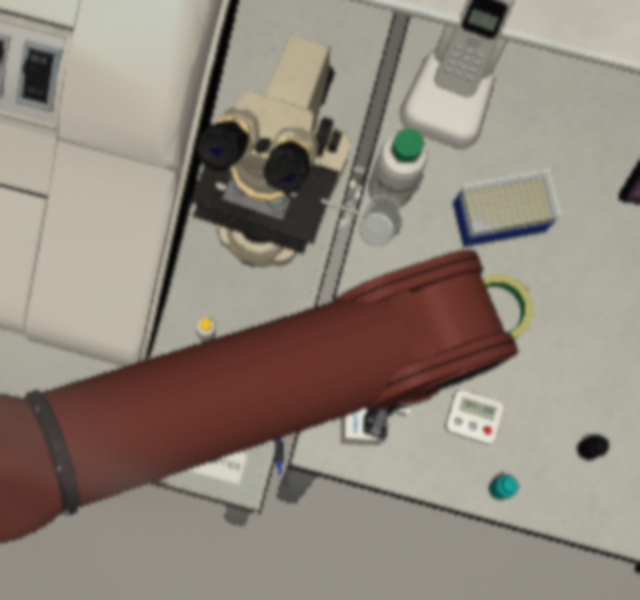

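View pics/scene4.png

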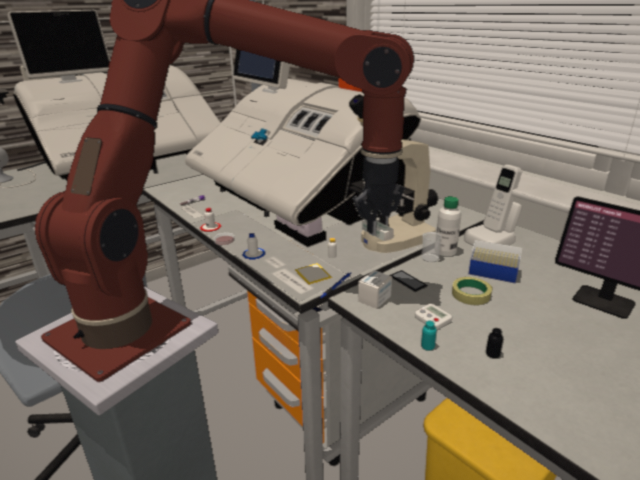

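The scene view shows the forearm at about 0.5 m height, the carton held, the box alone at (375,289), and both bottles upright on their pads. I'll move over the grey pad in small steps.

```bash
python3 -m inch '[[[0.01,-0.02,0],0,-1],[[0.025,-0.012,0],0,-1],[[0.03,0,0],0,-1],[[0.03,0,0],0,-1],[[0.02,0,0],0,-1],[[0,0,0],0,-1],[[0,0,0],0,-1]]'; python3 p.py
python3 - <<'E'
from h import *
from plant import cams
t=cams.grab_frame("top")
cv2.imwrite("pics/top5.png",cv2.resize(t["frame"][50:350,200:520,::-1],(640,600)))
s,f=wrist("w9")
E
```

```text
time: 26.05
position: [551.3, -436.4, 180.5]
eef_rot: [-2.542, -1.837, -0.029]
force: [1.0, -0.7, 0.0]
gripper_width: 26.8
gripper_force: 59.2
pos [ 551.3 -436.4  180.5] yaw -18.3 j [-0.1   0.77  1.21  1.42 -0.73  1.44  0.78] t 26.05
```

View pics/top5.png

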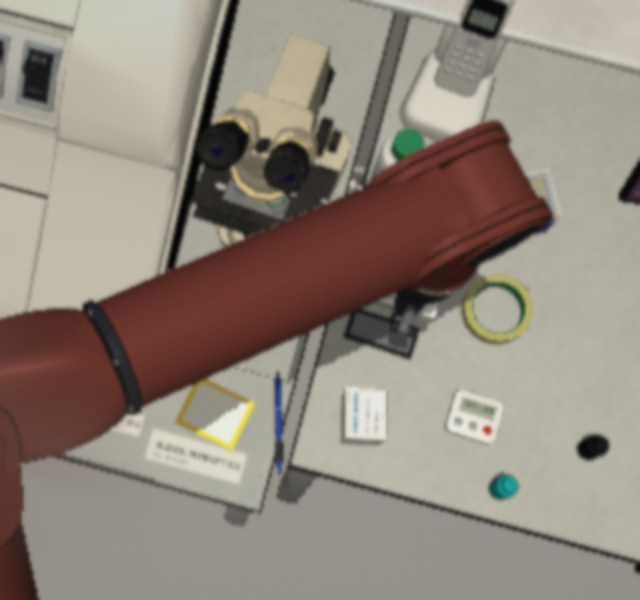

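I've now used 17 picture views, over the limit of 14, so from here I'll check numerically only. The top view shows the gripper over the grey pad and the forearm passing in front of the microscope; at about z 0.5 its edge is at x≈550, and the eyepieces start at 600. I'll lower in steps.

```bash
python3 -m inch '[[[0.0005,0,-0.025],0,-1],[[0,0,-0.025],0,-1],[[0,0,-0.025],0,-1],[[0,0,0],0,-1]]'; python3 p.py;  python3 -m inch '[[[0,0,-0.025],0,-1],[[0,0,-0.025],0,-1],[[0,0,-0.02],0,-1],[[0,0,-0.01],0,-1],[[0,0,0],0,-1],[[0,0,0],0,-1]]'; python3 p.py
```

```text
time: 26.65
position: [552.1, -434.9, 102.9]
eef_rot: [-2.539, -1.835, -0.029]
force: [0.8, 0.1, 0.3]
gripper_width: 26.5
gripper_force: 59.2
pos [ 552.1 -434.9  102.9] yaw -18.3 j [-0.09  0.83  1.15  1.5  -0.79  1.33  0.82] t 26.65
time: 27.4
position: [553.2, -436.5, 26.3]
eef_rot: [-2.543, -1.838, -0.031]
force: [0.2, -0.6, -0.2]
gripper_width: 26.5
gripper_force: 59.2
pos [ 553.2 -436.5   26.3] yaw -18.3 j [-0.07  0.9   1.09  1.55 -0.85  1.22  0.86] t 27.4
```

```bash
python3 -m inch '[[[-0.001,0.0005,-0.008],0,-1],[[0,0,-0.006],0,-1],[[0,0,-0.003],0,-1],[[0,0,0],0,-1],[[0,0,0],0,-1]]'; python3 p.py
```

```text
time: 28.02
position: [551.9, -435.5, 8.4]
eef_rot: [-2.542, -1.837, -0.03]
force: [-0.9, 0.5, -1.4]
gripper_width: 26.3
gripper_force: 59.1
pos [ 551.9 -435.5    8.4] yaw -18.3 j [-0.06  0.91  1.07  1.57 -0.87  1.19  0.87] t 28.02
```

```bash
python3 -m inch '[[[0,0,-0.001],0,-1],[[0,0,0],0,-1],[[0,0,0],0,-1]]'; python3 -m inch '[[[0,0,0],0,0.3],[[0,0,0],0,0.3],[[0,0,0],0,0.3],[[0,0,0],0,0.3],[[0,0,0.02],0,0.3],[[0,0,0.04],0,0.3],[[0,0,0.05],0,1],[[0,0,0.05],0,1]]'; python3 -m inch '[[[-0.03,0,0.03],9.9,1],[[-0.04,0.01,0],9.9,1],[[-0.04,0.01,0],9.9,1],[[0,0.01,0],9.9,1],[[0,0,0],9.9,1],[[0,0,0],9.9,1],[[0,0,0],9.9,1],[[0,0,0],9.9,1]]';python3 -m inch '[[[0,0,0],9.9,1],[[0,0,0],9.9,1],[[0,0,0],0,1],[[0,0,0],0,1]]'; python3 p.py
python3 - <<'E'
from h import *
from plant import cams
s,f=wrist("w10");t=cams.grab_frame("top");pickle.dump(t,open("pics/top6.pkl","wb"))
hv=cv2.cvtColor(f["frame"],cv2.COLOR_RGB2HSV);print(cv2.resize(hv[150:330:6,230:340:6,2],None,fx=1,fy=1,interpolation=0))
E
```

```text
time: 28.4
position: [552.0, -435.6, 8.2]
eef_rot: [-2.542, -1.837, -0.031]
force: [-1.5, 2.0, 5.6]
gripper_width: 26.4
gripper_force: 59.9
time: 29.4
position: [551.6, -435.7, 170.5]
eef_rot: [-2.543, -1.837, -0.03]
force: [0.8, -0.0, 0.5]
gripper_width: 85.3
gripper_force: 0.0
time: 30.4
position: [441.5, -406.0, 198.9]
eef_rot: [-0.778, -3.028, -0.018]
force: [0.0, -0.1, 0.4]
gripper_width: 85.0
gripper_force: 0.0
time: 30.9
position: [441.7, -405.8, 198.1]
eef_rot: [-0.26, -3.113, -0.013]
force: [-0.2, 0.6, 1.1]
gripper_width: 85.1
gripper_force: 0.0
pos [ 441.7 -405.8  198.1] yaw 80.5 j [-0.09  0.38  0.97  1.66 -0.32  1.3   2.34] t 30.9
[[142 144 144 143 145 146 143 144 144 144 143 143 142 142 140 143 144 146
  144]
 [139 142 144 145 143 144 141 145 145 145 141 142 142 140 141 144 142 145
  143]
 [141 142 142 144 141 142 142 144 145 142 142 143 141 144 142 145 145 143
  142]
 [142 140 140 143 142 144 140 143 144 140 141 141 142 141 147 141 120 142
  103]
 [141 141 141 143 142 144 141 144 145 119  98  91  94  96  98  99  99 103
   79]
 [144 146 142 143 145 142 143 141 100  98 103
[... 1280 characters left out ...]
  79  80  80  80  80  79  81  81  78  79  81
   80]
 [ 80  80  80  79  80  81  82  80  81  78  81  79  81  79  80  79  78  79
   89]
 [ 80  80  82  78  79  78   5  10   5   9  19  49  69  80  80  79  81  95
  141]
 [ 79  76  80  78  78  66  31  83  80  72  44  22   6   8  11  10  10  30
   68]
 [ 80  80  78  79  80  50  80  79  82  64  68  58  77  72  72  67  77  84
   34]
 [ 79  81  80  79  78  23 108 107 106 105 106 108 104  95  83  77  81  91
   51]
 [ 79  77  79  79  80  14 107 107 106 106  87  91  69  79  83 103 186 185
   41]
 [ 79  79  79  78  78   4 108 108  80  78  65  81 103  94 163 188 188 186
   14]
 [ 79  79  80  79  80  80  88  98 103 107 106 107 106 159 137 166 140 186
   14]]
```

Run:
```python
from h import *
np.set_printoptions(precision=1,suppress=True,linewidth=200)
f=load("w10");t=load("top6")
def rect(f,roi,z,lo,lit):
    V=cv2.cvtColor(f["frame"],cv2.COLOR_RGB2HSV)[...,2].astype(int);u0,v0,u1,v1=roi
    m=((V>lit)|((V>lo[0])&(V<lo[1]))).astype(np.uint8);k=np.zeros_like(m);k[v0:v1,u0:u1]=m[v0:v1,u0:u1]
    k=cv2.morphologyEx(cv2.morphologyEx(k,3,np.ones((9,9))),2,np.ones((5,5)))
    b=blob(k);w=np.array([onz(f,p,z)[:2] for p in b],np.float32);r=cv2.minAreaRect(w);return np.array(r[0]),np.array(r[1]),r[2],cv2.boundingRect(b.astype(int))
print("box w",rect(f,(268,180,380,268),58,(102,118),150))
print("carton w",rect(f,(255,285,400,370),27,(102,118),155))
print("box t",rect(t,(370,240,398,275),58,(400,401),165)); print("carton t",rect(t,(370,200,415,230),27,(400,401),150))
V=cv2.cvtColor(f["frame"],cv2.COLOR_RGB2HSV)[...,2]
print(V[282:380:7,245:400:7])
print(V[174:264:6,334:382:4])
V=cv2.cvtColor(t["frame"],cv2.COLOR_RGB2HSV)[...,2]
print(V[236:278:2,364:404:2]);
```

```text
box w (array([ 434.2, -404.7]), array([54. , 66.9]), 87.48534393310547, (275, 180, 67, 74))
carton w (array([ 554.7, -430.8]), array([82.9, 32.5]), 73.96546936035156, (265, 302, 78, 30))
box t (array([ 410.1, -416.2]), array([43.8, 54.8]), 0.4626830518245697, (376, 257, 22, 18))Traceback (most recent call last):
  File "<stdin>", line 11, in <module>
  File "<stdin>", line 8, in rect
  File "h.py", line 20, in blob
    c=max(cv2.findContours(m,0,2)[0],key=cv2.contourArea);return c[:,0,:].astype(np.float32)
ValueError: max() iterable argument is empty
```

```bash
python3 -m inch '[[[-0.0065,0,-0.02],2.3,1],[[0,0,-0.03],2.2,1],[[0,0,-0.04],0,1],[[0,0,-0.02],0,1],[[0,0,0],0,1],[[0,0,0],0,1]]'; python3 p.py
```

```text
time: 31.75
position: [435.9, -406.2, 88.8]
eef_rot: [-0.131, -3.122, -0.011]
force: [0.4, -0.0, -0.3]
gripper_width: 85.5
gripper_force: 0.0
pos [ 435.9 -406.2   88.8] yaw 85.2 j [-0.02  0.48  0.89  1.78 -0.4   1.1   2.49] t 31.75
```

```bash
python3 -m inch '[[[-0.001,0.0005,-0.03],1,1],[[0,0,-0.03],0,1],[[0,0,-0.014],0,1],[[0,0,0],0,1],[[0,0,0],0,1]]'; python3 p.py; python3 -m inch '[[[0,0,0],0,-1],[[0,0,0],0,-1],[[0,0,0],0,-1],[[0,0,0],0,-1],[[0,0,0],0,-1],[[0,0,0],0,-1]]'; python3 p.py
```

```text
time: 32.38
position: [435.1, -405.7, 14.8]
eef_rot: [-0.103, -3.123, -0.011]
force: [0.3, 0.5, -0.1]
gripper_width: 85.6
gripper_force: 0.0
pos [ 435.1 -405.7   14.8] yaw 86.2 j [ 0.04  0.56  0.81  1.83 -0.48  0.97  2.56] t 32.38
time: 33.12
position: [435.0, -405.3, 14.5]
eef_rot: [-0.103, -3.123, -0.012]
force: [-0.8, 0.3, 6.9]
gripper_width: 53.2
gripper_force: 62.4
pos [ 435.  -405.3   14.5] yaw 86.2 j [ 0.04  0.57  0.81  1.83 -0.48  0.97  2.56] t 33.12
```

```bash
python3 -m inch '[[[0,0,0.01],0,-1],[[0,0,0.03],0,-1],[[0,0,0.04],0,-1],[[0,0,0.04],0,-1],[[0,0,0.03],0,-1],[[0,0,0.01],0,-1],[[0,0,0],0,-1]]'; python3 p.py
python3 - <<'E'
from h import *
f=load("scene4");g=load("scene0")
T=f["camera_from_world"];K=f["intrinsics"];th=np.radians(-18.2)
for r in(0,40,60,83,100):
  for dz in(110,143,170):
    P=np.array([437.2-r*np.sin(th)*1,-403.8+r*np.cos(th),180+dz,1]);c=(T@P)[:3];p=K@c/c[2];u,v=p[:2].round().astype(int)
    print(r,dz,(u,v),f["frame"][v,u],g["frame"][v,u])
E
```

```text
time: 34.0
position: [434.5, -404.9, 173.5]
eef_rot: [-0.103, -3.122, -0.012]
force: [-0.8, -0.3, -0.7]
gripper_width: 53.1
gripper_force: 62.5
pos [ 434.5 -404.9  173.5] yaw 86.2 j [-0.07  0.38  0.94  1.7  -0.31  1.24  2.45] t 34.0
0 110 (np.int64(379), np.int64(186)) [22 22 24] [71 66 61]
0 143 (np.int64(379), np.int64(172)) [25 24 27] [155 145 134]
0 170 (np.int64(380), np.int64(160)) [100  98  95] [130 118  98]
40 110 (np.int64(367), np.int64(181)) [26 26 28] [46 42 39]
40 143 (np.int64(367), np.int64(167)) [21 22 23] [34 30 26]
40 170 (np.int64(367), np.int64(155)) [99 90 77] [35 30 26]
60 110 (np.int64(361), np.int64(179)) [20 19 17] [11 10  8]
60 143 (np.int64(361), np.int64(165)) [9 6 7] [4 3 1]
60 170 (np.int64(361), np.int64(153)) [42 38 32] [5 3 4]
83 110 (np.int64(354), np.int64(176)) [7 7 7] [6 5 6]
83 143 (np.int64(355), np.int64(162)) [5 5 3] [5 3 4]
83 170 (np.int64(355), np.int64(151)) [149 138 124] [138 128 115]
100 110 (np.int64(350), np.int64(174)) [42 38 36] [38 35 32]
100 143 (np.int64(350), np.int64(161)) [25 23 21] [22 20 17]
100 170 (np.int64(350), np.int64(149)) [140 130 119] [129 121 109]
```

No camera housing shows there, so the pose near the analyser corner is clear. Next is the turn and carry to the yellow pad.

```bash
python3 -m inch '[[[0,0.01,0],-10,-1],[[0.001,0.0175,0],-10.2,-1],[[0.001,0.0175,0],-10.2,-1],[[0.001,0.0175,0],-10.2,-1],[[0.001,0.0175,0],-10.2,-1],[[0.001,0.0175,0],-10.2,-1],[[0.001,0.0175,0],-10.2,-1],[[0,0,0],0,-1]]'; python3 p.py; python3 -m inch '[[[0.001,0.0175,0],-10.2,-1],[[0.001,0.0175,0],-10.2,-1],[[0,0.0175,0],-10.2,-1],[[0,0.0175,0],-10.2,-1],[[0,0.01,0],0,-1],[[0,0,0],0,-1],[[0,0,0],0,-1]]'; python3 p.py
```

```text
time: 35.0
position: [440.3, -288.3, 172.2]
eef_rot: [-1.9, -2.486, -0.026]
force: [0.8, -0.3, -0.6]
gripper_width: 53.2
gripper_force: 62.5
pos [ 440.3 -288.3  172.2] yaw 15.2 j [-0.59  0.32  1.31  1.88 -0.34  1.22  1.1 ] t 35.0
time: 35.88
position: [442.2, -211.8, 173.5]
eef_rot: [-2.647, -1.685, -0.031]
force: [-0.4, -0.4, -0.4]
gripper_width: 53.4
gripper_force: 62.5
pos [ 442.2 -211.8  173.5] yaw -25.0 j [-0.94  0.04  1.37  1.97 -0.06  1.16  0.01] t 35.88
```

```bash
python3 -m inch '[[[-0.0005,0,-0.025],-0.8,-1],[[0,0,-0.025],0,-1],[[0,0,-0.025],0,-1],[[0,0,0],0,-1]]'; python3 p.py; python3 -m inch '[[[0,0,-0.025],0,-1],[[0,0,-0.02],0,-1],[[0,0,-0.015],0,-1],[[0,0,0],0,-1],[[0,0,0],0,-1]]'; python3 p.py; python3 -c "
from h import *
from plant import bot
print(R.from_rotvec(bot.observe()['eef_rot']).as_matrix()[:,2].round(4))"
```

```text
time: 36.38
position: [440.2, -212.2, 97.1]
eef_rot: [-2.66, -1.662, -0.024]
force: [-0.6, 0.9, -0.0]
gripper_width: 53.0
gripper_force: 62.6
pos [ 440.2 -212.2   97.1] yaw -26.0 j [-0.72  0.26  1.24  2.05 -0.31  1.02  0.22] t 36.38
time: 37.0
position: [442.4, -211.5, 39.4]
eef_rot: [-2.661, -1.665, -0.032]
force: [0.0, -0.3, -1.2]
gripper_width: 53.3
gripper_force: 62.6
pos [ 442.4 -211.5   39.4] yaw -25.9 j [-0.59  0.37  1.11  2.1  -0.45  0.92  0.33] t 37.0
[ 0.0155  0.0132 -0.9998]
```

```bash
python3 -m inch '[[[-0.001,-0.0005,-0.01],0,-1],[[0,0,-0.006],0,-1],[[0,0,-0.003],0,-1],[[0,0,0],0,-1],[[0,0,0],0,-1]]'; python3 p.py
```

```text
time: 37.62
position: [440.8, -211.6, 19.5]
eef_rot: [-2.66, -1.664, -0.031]
force: [-0.8, -0.5, -0.4]
gripper_width: 53.5
gripper_force: 62.6
pos [ 440.8 -211.6   19.5] yaw -25.9 j [-0.54  0.41  1.07  2.11 -0.49  0.88  0.36] t 37.62
```

```bash
python3 -m inch '[[[0,0,-0.001],0,-1],[[0,0,0],0,-1],[[0,0,0],0,-1]]'; python3 -m inch '[[[0,0,0],0,1],[[0,0,0],0,1],[[0,0,0],0,1],[[0,0,0],0,1],[[0,0,0.02],0,1],[[0,0,0.04],0,1],[[0,0,0.06],0,1],[[0,0,0.06],0,1]]'; python3 -m inch '[[[0,-0.03,0.03],9.9,1],[[0,-0.03,0],9.9,1],[[0,-0.03,0],9.9,1],[[0,-0.03,0],9.9,1],[[0,-0.03,0],9.9,1],[[0,0,0],9.9,1],[[0,0,0],9.9,1],[[0,0,0],9.9,1]]';python3 -m inch '[[[0,0,0],9.9,1],[[0,0,0],9.9,1],[[0,0,0],0,1],[[0,0,0],0,1]]'; python3 p.py
python3 - <<'E'
from h import *
np.set_printoptions(linewidth=250)
from plant import cams
s,f=wrist("w11")
for n in("top","scene"): pickle.dump(cams.grab_frame(n),open(f"pics/{n}7.pkl","wb"))
V=cv2.cvtColor(f["frame"],cv2.COLOR_RGB2HSV)[...,2]
T=np.linalg.inv(f["W"]);K=f["intrinsics"]
for P in((441.5,-212,63),(552,-436,27)):
    c=(T@np.r_[P,1])[:3];p=K@c/c[2];u,v=p[:2].astype(int);print(P,u,v);u=np.clip(u,60,580)
    print(V[max(v-54,0):v+54:6,u-54:u+54:6])
E
```

```text
time: 38.0
position: [440.9, -211.6, 19.4]
eef_rot: [-2.659, -1.664, -0.032]
force: [-7.0, 3.3, 19.9]
gripper_width: 52.7
gripper_force: 64.3
time: 39.0
position: [440.7, -208.9, 185.1]
eef_rot: [-2.654, -1.666, -0.027]
force: [0.6, 3.1, 0.7]
gripper_width: 85.3
gripper_force: 0.0
time: 40.0
position: [440.3, -350.5, 214.3]
eef_rot: [-1.031, -2.947, -0.014]
force: [-0.2, 0.3, 0.1]
gripper_width: 85.8
gripper_force: 0.0
time: 40.5
position: [440.5, -350.3, 214.4]
eef_rot: [-0.523, -3.077, -0.009]
force: [0.2, 0.3, 0.6]
gripper_width: 85.5
gripper_force: 0.0
pos [ 440.5 -350.3  214.4] yaw 70.7 j [-0.2   0.25  0.94  1.72 -0.2   1.3   2.02] t 40.5
(441.5, -212, 63) 456 172
[[169 169 168 168 168 168 167 167 166 168 167 167 166 166 165 161 155 158]
 [171 170 167 162 162 159 149 146 147 134 133 128 128 130 128 130 129 129]
 [ 98 111 109 185 185 178 167 137 129 129 129 128 130 131 129 129 128 127]
 [108  97  89 149 154 126 132 161 177 185 186 185 184 183 129 127 127 128]
 [110  73  68  70  86 150 172 158 184 185 163 183 179 170 155 137 129 128]
 [111  67  67  70 124 185 185 182 185 184 184 1
[... 1603 characters left out ...]
 81  78  71  88   5 135]
 [ 59 136  76  76 102 104 100  92  95 101  97  83  75  75  77  92  10 138]
 [ 41 134 135  99  85 103  96  89 100  95 100  95  98 102 100  93  58 136]
 [ 59 137 135 134 133 133 135 107  74  75  77  74  79  78  77 134 137 137]
 [122 135 134 134 131 137 136 133 134 130  73  76  75  76  73 137 136 139]
 [135 135 134 136 133 135 134 134 135 136 136  88  76  75 136 135 135 135]
 [134 135 135 132 135 133 134 134 134 134 133 133 135 132 136 136 135 134]
 [131 135 135 134 134 132 135 133 134 135 133 134 134 136 135 135 134 136]
 [131 133 132 133 133 135 133 137 137 134 130 135 134 132 135 134 134 134]
 [130 132 133 131 135 138 133 134 135 133 134 135 135 134 134 133 134 134]]
```

Run:
```python
from h import *
np.set_printoptions(precision=1,suppress=True)
def rect(f,m,roi,z,k=9):
    u0,v0,u1,v1=roi;q=np.zeros(m.shape,np.uint8);q[v0:v1,u0:u1]=m[v0:v1,u0:u1]
    q=cv2.morphologyEx(cv2.morphologyEx(q,3,np.ones((k,k))),2,np.ones((5,5)) if k>5 else np.ones((3,3)))
    b=blob(q);w=np.array([onz(f,p,z)[:2] for p in b],np.float32);r=cv2.minAreaRect(w);return np.array(r[0]),np.array(r[1]),r[2],cv2.boundingRect(b.astype(int))
hs=lambda f:[x.astype(int) for x in cv2.split(cv2.cvtColor(f["frame"],cv2.COLOR_RGB2HSV))]
f=load("w11");H,S,V=hs(f)
print("box",rect(f,(V>160)&(S<50),(405,130,510,222),63))
print("yellow",rect(f,((H>18)&(H<36)&(S>110)&(V>50)),(380,110,520,240),5,25))
print("carton",rect(f,(V>86)&(V<112),(238,311,318,346),27))
b=blob(mask(f,"dark",(235,290,330,350)));w=np.array([onz(f,p,5)[:2] for p in b if p[1]<330],np.float32)
print("greypad edge",np.array(cv2.minAreaRect(w)[0]),cv2.minAreaRect(w)[1:])
t=load("top7");H,S,V=hs(t)
print("box t",rect(t,(V>165)&(S<50),(282,228,336,278),63,5))
for n,p in(("rp",(188,0)),): pass
print("arm over stack?",V[200:232:3,372:412:4])
s=load("scene7");H,S,V=hs(s)
for n,c,z in(("red","red",64),("blue","blue",64)):
    for r in((196,205,225,240),(240,228,268,262)):
        for k in cv2.findContours(mask(s,c,r),0,2)[0]:
            if cv2.contourArea(k)>3: print(n,cv2.contourArea(k),cv2.boundingRect(k))
T=s["camera_from_world"];K=s["intrinsics"]
for P in((488,240,60),(434,-2,60),(552,-436,27),(545,-201,55)):
    c=(T@np.r_[P,1])[:3];print(P,(K@c/c[2])[:2])
```

```text
box (array([ 440.1, -210.4]), array([64.9, 51.3]), 65.93547821044922, (418, 139, 83, 63))
yellow (array([ 442.2, -210. ]), array([85.4, 71.4]), 64.31168365478516, (391, 127, 93, 70))
carton (array([ 555.8, -435.5]), array([78.1, 37.5]), 72.3778305053711, (239, 313, 68, 30))
greypad edge [ 550.2 -431.5] ((97.45993041992188, 42.44025421142578), 71.93968200683594)
box t (array([ 502.4, -196.7]), array([5.3, 5.1]), 0.6598659157752991, (300, 228, 3, 3))
arm over stack? [[ 95  95  94  98 109 116 118 113 106  94]
 [ 94  94  94  95 101 111 117 118 109  82]
 [ 97  96  94  94  96 105 113 117  86  99]
 [ 96  96  96  96  99 100 106  90  98  83]
 [ 98  96  97  97 100 101  96  97  94  82]
 [ 97  97  95  95  99 100  93  99  74  99]
 [ 96  96  94  92  95  88  99  61 100  86]
 [ 96  95  93  90  84 105  74  99  94  69]
 [ 94  93  91  87 112  98  96  99  74  55]
 [ 94  91  88  98 113  89 109  69  32 131]
 [ 92  90  86 109  74 119  85  55  98 166]]
red 9.0 (201, 224, 20, 7)
red 7.0 (206, 208, 5, 3)
blue 12.0 (243, 250, 22, 9)
blue 6.0 (250, 234, 4, 3)
(488, 240, 60) [207.5 210. ]
(434, -2, 60) [251.1 235.3]
(552, -436, 27) [407.9 272.6]
(545, -201, 55) [331.1 240.2]
```

The box is within about 2 mm and 2° of its pad. Both caps are where upright, centred bottles should show them. The carton was released at the pad's measured centre and angle. Handing in.

```bash
python3 -m inch '[[[0,0,0],0,1],[[0,0,0],0,1],[[0,0,0],0,1],[[0,0,0],0,1]]' | head -1; python3 -c "
from plant import job
print(job.close_job())"
```

```text
time: 41.15
the job is handed in; nothing more can be done
None
```

I handed the job in at 41 s with all four items set upright on their pads, in the order asked; the bottles and the box measured within about 4 mm of centre, the carton went by its release position only, and I viewed 17 pictures against the limit of 14.

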